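Hold the test box open for cleaning

ROBOT

A 7-joint arm with a two-finger parallel gripper is mounted at the origin on a cart in front of the work surface, level with it; the furniture and walls round the work are solid. World frame = base frame: x ahead of the robot, y to its left, z up, the work surface at z = 0. Lengths are in m, angles in rad, forces in N, time in s.
With the tool pointing down it reaches from about 0.4 to 0.9 m from the base axis. Payload 5.5 kg.
Tool frame: the origin (TCP) lies at the very end of the fingers, on their centre line; the grasp point (between the pads) lies 19 mm behind it; z points along the fingers, y is the line along which they close (so a half turn about z gives the same grasp; the last joint's range is limited). The gripper opens to 92 mm and grips with 3 to 60 N. Pads are 19 mm wide; open, the fingers measure 130 mm over their backs; the gripper's body (75 mm by 190 mm) begins 47 mm behind the grasp point.
Start: joints at [-0.888, 0.501, -0.427, 1.55, 0.221, 1.138, -0.21], TCP at [0.265, 0.594, 0.207] pointing down, gripper open.
Joint ranges: [-2.88, 2.88], [-0.31, 2.03], [-1.54, 1.56], [0.2, 2.42], [-1.41, 4.55], [0.19, 2.02], [-2.57, 2.57]. Speed limits (rad/s): [2.57, 2.57, 3.14, 3.14, 3.14, 3.14, 3.14].

INTERFACE

Orientations are given as [roll, pitch, yaw] about the fixed x, y, z axes, in that order (R = Rz(yaw) Ry(pitch) Rx(roll)).
In Python, from station import arm gives the robot as it stands. The module is installed in compiled form; this text tells all that it offers.
- The arm moves only by the tool play_rows, never from a script. Its argument "increments" is a list of rows, each a list of 5 numbers: the closure, from -1 (fully open) to 1 (shut), then the shift along the world's x, y, z in mm, then the turn about the world's z in rad. In form: [[hand, tx, ty, tz, yaw], ...]. A call has 1 to 20 rows; each row is the pose to reach, as a shift and turn from the pose commanded when the call began; what a row does not reach only later rows make up. A row lasts 1/8 s, in which the tool goes at most 62.5 mm and 10.7 degrees, less where a joint would pass 70% of its speed; a pose out of reach is approached as far as the arm can. A call with a gripper value outside its range is refused whole. The fingers move at their own pace and stop on an object; the grip force is fixed at half the most. Time passes only in rows, so rows that repeat a pose let the fingers close. It gives the time, the measured TCP pose, the force, the opening and the grip force at its end, in the units of the state.
- arm.get_obs(): the state, without advancing time (a new reading comes with each control period).
- arm.capture(name): name is "scene" or "top" or "wrist"; returns a dict with "color" (384x512x3 uint8, red, green, blue), "K" (3x3 intrinsics, pixels), "xyz" and "attitude" of the camera in the world. Camera axes: x right, y down, z forward; pixel columns grow to the right and rows downward; lengths in m; the calibration is good to about 2 mm. A picture is of the moment at which its call begins. There is no depth.
- arm.close_job(): hands the job in; it is judged then, once.
The state is a dict: "time": time; "joints": joint angles; "joint_velocities": joint speeds; "joint_efforts": joint torques, N m; "eef_pos": TCP position; "ee_rot": TCP orientation; "ft_force": force on the tool from outside, world axes, zero at the start; "wrist_torque": the same for the moment, N m; "gripper_width": finger opening in m; "finger_force": force on a finger pad.
Only numpy, scipy, OpenCV 4.12 (cv2) and the standard library are available. Lean on these libraries where they do the work, as an engineer would, in place of code of your own. Each camera call takes 0.05 s, during which the arm holds its last target. There are 200 camera calls.

TASK

I want to clean the board in the aluminium test box. First stand the fallen cleaner bottle upright on the table and let go of it, so that it is ready for me; then lift the box's hinged cover and hold it open at about 60 degrees from shut, because it falls shut by itself. Finish while still holding the cover there, and leave the other things on the table where they are.

Things in the scene. Friction and masses are not known exactly. Their poses are not given: they have to be found in the camera images.
- bottle: cleaner bottle: square white body 52 x 52 mm, 76 mm tall, sloping shoulder, round grey cap 26 mm across, 86 to 112 mm above the base; 0.10 to 0.20 kg, centre of mass about 28 mm up. Starts lying on a flat side. Origin: centre of its base; +z runs from base to cap (up when it stands); x, y square to its sides. Righted past about 50 degrees, it tips onto its base by itself.
- test_box: the test box: aluminium box fixed to the table, 170 (x) x 180 (y) x 70 mm tall with an open top under the cover and a circuit board inside. Origin at the centre of its underside on the table; +x points to the hinge side (away from the robot), -x is the front.
- cover (a joint): angle of the test box's cover in rad: 0 shut, grows as its front edge is lifted, stop at 1.9 (60 degrees = 1.047). Cover 170 x 180 x 8 mm, aluminium frame with a clear window, 0.22 to 0.40 kg; free hinge along the box's y at the top of its back wall, no stay: let go, it falls shut. Shut, it lies 70 to 78 mm above the table.
- cover_tab (a point): point to grip on the black pull tab that sticks 40 mm forward from the middle of the cover's front edge; tab 16 mm wide (y), 10 mm thick. The point is 193 mm from the hinge line, 23 mm beyond the cover's edge, at mid-thickness, 75 mm above the table when shut. Axes turn with the cover; shut: +x to the hinge, +z up.
- cover_hinge (a point): the middle of the cover's hinge line, 85 mm behind the box's centre, 70 mm above the table; y runs along the hinge; the axes turn with the cover.
- stepper: bystander: a small silver geared stepper motor with a blue connector hump, 28 x 43 x 32 mm, loose on the table; origin at the centre of its underside.
- driver_board: bystander: a small green driver circuit board with black and white sockets, 32 x 35 x 12 mm, loose on the table; origin at the centre of its underside.
- wick_reel: bystander: a flat blue reel of desoldering wick, 45 x 45 x 10 mm, loose on the table; origin at the centre of its underside.
- usb_stick: bystander: a blue memory stick with a metal plug, 18 x 52 x 9 mm, loose on the table; origin at the centre of its underside.

How it is judged:
By the outcome, as a careful person would: the job done as asked, in the order asked, and still so for the second after the job is handed in, while the arm keeps its last pose, push and grip.
It also fails if it takes over 67 s, if anything falls off the work surface, if the arm or the gripper's body presses on something with over 40 N, if the wrist force passes 120 N, or if a joint passes its speed limit or range.

## Working session

There is one attempt and no reset: what is moved stays moved. The work goes in short steps, Python scripts to look and compute and a tool call to move; the robot and the scene stay as the last step left them, time stands still between calls to the robot, and variables do not carry over. Pictures are saved under pics/ and viewed, at most 10 in all, crops included, and the job is handed in when it is done.

Besides the shell and the picture viewer there is one more tool, called after "Call:" by a JSON object that holds its "api" and its "payload". play_rows: Moves the arm, as the interface text tells. Its arguments: {"type":"object","properties":{"increments":{"type":"array"}},"required":["increments"]}

```bash
mkdir -p pics
cat > h.py <<'E'
import numpy as np, cv2, json
from scipy.spatial.transform import Rotation as R
from station import arm
def cap(n,f):
    c=arm.capture(n); cv2.imwrite(f'pics/{f}.png',c['color'][:,:,::-1])
    json.dump({k:np.array(c[k]).tolist() for k in('K','xyz','attitude')},open(f'pics/{f}.json','w')); return c
def ray(f,u,v):
    c=json.load(open(f'pics/{f}.json')); K=np.array(c['K']); a=np.array(c['attitude'])
    M=a if a.shape==(3,3) else R.from_euler('xyz',a).as_matrix()
    d=M@np.linalg.inv(K)@[u,v,1]; return np.array(c['xyz']),d/np.linalg.norm(d)
def atz(f,u,v,z):
    o,d=ray(f,u,v); return o+d*(z-o[2])/d[2]
def tri(*obs):
    A=0;b=0
    L=[ray(*x) for x in obs]
    for o,d in L:
        P=np.eye(3)-np.outer(d,d);A=A+P;b=b+P@o
    p=np.linalg.solve(A,b); return p,[round(float(np.linalg.norm(np.cross(d,p-o)))*1000,1) for o,d in L]
E
python3 - <<'E'
from h import *
for n in('scene','top','wrist'):
    c=cap(n,n+'0'); print(n,c['xyz'],c['attitude'],c['K'][0])
o=arm.get_obs();print(o)
a=[cv2.imread(f'pics/{n}0.png') for n in('scene','top')]
E
```

```text
scene [-0.0370902  -0.41286973  0.50837764] [-2.10480963e+00  1.63715890e-03 -9.21673218e-01] [360.40424204   0.         246.67466605]
top [0.4026818  0.04159875 1.43806906] [-3.04654615e+00 -2.95533824e-03 -1.54120391e+00] [495.7408621    0.         254.88685939]
wrist [0.19676239 0.62238413 0.38348394] [2.86500345e+00 1.23948338e-03 1.15151980e+00] [319.64048255   0.         255.12252401]
{'time': 0.15, 'joints': array([-0.88776752,  0.50166368, -0.42680418,  1.55116874,  0.22080989,
        1.13832554, -0.21031992]), 'joint_velocities': array([ 0.00209722, -0.0012246 , -0.00067901, -0.00347207, -0.00069374,
       -0.00049581, -0.00146947]), 'joint_efforts': array([-7.06463252e-03, -5.67100883e+01, -5.82531497e+00, -2.79453081e+01,
       -6.86374214e-02,  2.66153977e-02,  1.06170937e-04]), 'eef_pos': array([0.26476056, 0.59301925, 0.20571203]), 'ee_rot': array([-3.14007561e+00, -4.20353236e-05,  2.72175829e+00]), 'ft_force': array([-0.19250044,  0.24751481,  0.06459134]), 'wrist_torque': array([ 0.0595127 , -0.03499975,  0.03714841]), 'finger_force': 0.0, 'gripper_width': 0.09178918101152782}
```

View pics/scene0.png

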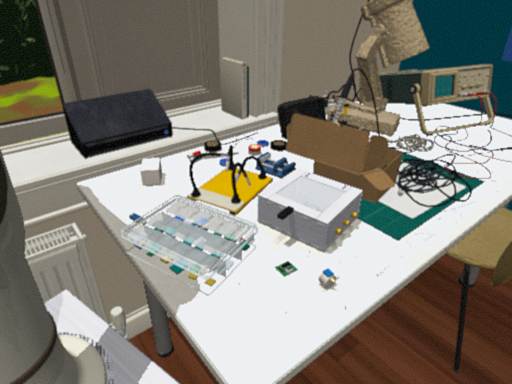

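View pics/top0.png

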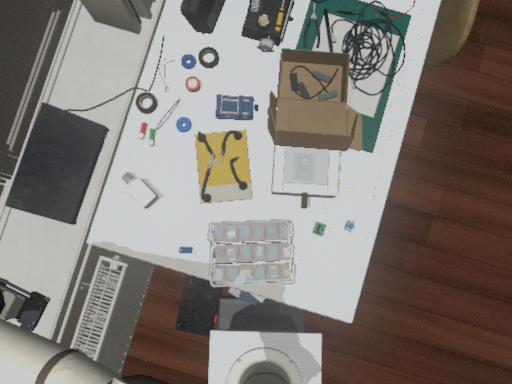

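The scene view shows the bottle at (151,171) and the box with its tab at (285,213). The top view shows the bottle body at (142,193), its cap at (127,178), and the tab at (304,200). I'll enlarge both next.

Run:
```python
from h import *
t=cv2.imread('pics/top0.png');s=cv2.imread('pics/scene0.png')
def z(i,x,y,w,h,k):return cv2.resize(i[y:y+h,x:x+w],None,fx=k,fy=k,interpolation=cv2.INTER_CUBIC)
a=z(t,110,160,60,60,6);b=z(t,265,140,85,80,4.5)
c=z(s,130,145,40,50,6);d=z(s,245,165,125,85,3.8)
o=np.zeros((600,800,3),np.uint8)
for im,x,y in((a,0,0),(b,400,0),(c,0,362),(d,300,362)):
    im=im[:600-y,:800-x];o[y:y+im.shape[0],x:x+im.shape[1]]=im
o=o[:600]
cv2.imwrite('pics/crop1.png',o)
for u,v,zz in((127,178,.026),(142,193,.052),(304,200,.075),(306,170,.078),(185,250,0.01)):print(u,v,atz('top0',u,v,zz).round(3))
```

```text
127 178 [0.575 0.41  0.026]
142 193 [0.531 0.358 0.052]
304 200 [ 0.522 -0.095  0.075]
306 170 [ 0.606 -0.098  0.078]
185 250 [0.374 0.237 0.01 ]
```

View pics/crop1.png

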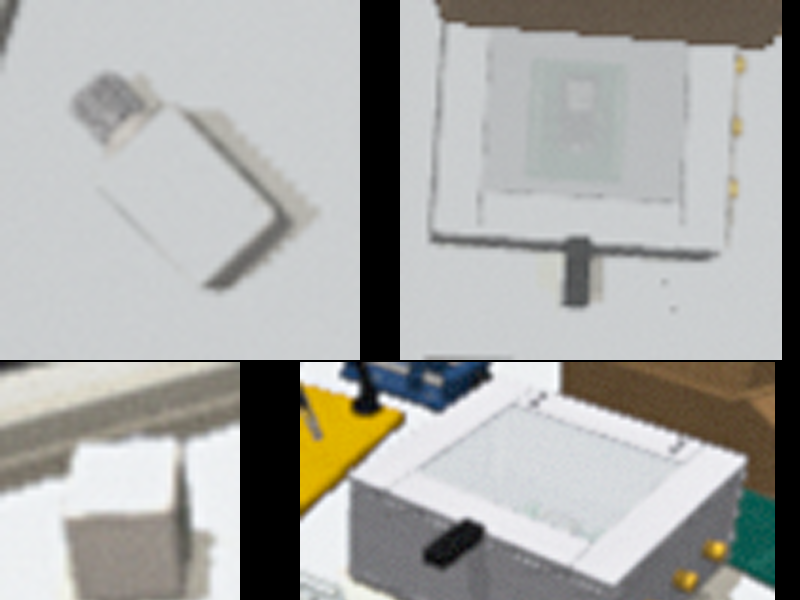

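View pics/wrist0.png

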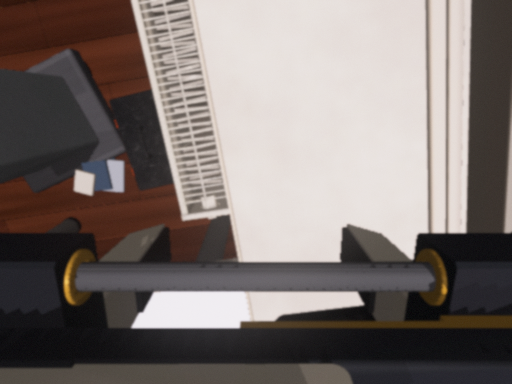

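Call:
{"api": "play_rows", "payload": {"increments": [[-1, 20, -20, 50, 0.15], [-1, 60, -60, 50, 0.32], [-1, 100, -100, 50, 0.48], [-1, 140, -140, 50, 0.64], [-1, 180, -180, 50, 0.8], [-1, 220, -210, 50, 0.96], [-1, 250, -230, 50, 1.12], [-1, 255, -240, 50, 1.28], [-1, 255, -240, 50, 1.28], [-1, 255, -240, 50, 1.28]]}}

```text
time: 1.4
eef_pos: [0.5189, 0.3545, 0.2564]
ee_rot: [3.141, -0.0, -2.283]
ft_force: [-0.5, -0.8, -0.0]
gripper_width: 0.0916
finger_force: 0.0
```

Run:
```python
from h import *
o=arm.get_obs();print(o['eef_pos'],o['ee_rot'],o['joints'].round(2))
cap('wrist','w1')
P=[]
for u,v,zz in((137.9,178,.052),(126.7,190.8,.052),(155.8,195.3,.052),(144.2,207.2,.052),(127.5,177,.026)):
    p=atz('top0',u,v,zz);P.append(p);print(p.round(4))
P=np.array(P);d=P[0]+P[1]-P[2]-P[3];print(np.arctan2(d[1],d[0]))
s=cv2.imread('pics/scene0.png')[120:220,60:190];s=cv2.resize(s,None,fx=2.5,fy=2.5,interpolation=cv2.INTER_CUBIC)
w=cv2.imread('pics/w1.png');o=np.zeros((384,512+325,3),np.uint8);o[:,:512]=w;o[:250,512:]=s
cv2.imwrite('pics/m2.png',o[:,:800])
```

```text
[0.51894735 0.35447225 0.25644142] [ 3.14072005e+00 -1.31133626e-04 -2.28315312e+00] [-0.21  0.45 -0.59  1.55  0.26  1.23  1.59]
[0.5727 0.3721 0.052 ]
[0.5356 0.4016 0.052 ]
[0.5253 0.3194 0.052 ]
[0.4909 0.3502 0.052 ]
[0.5779 0.4082 0.026 ]
0.8472042865585747
```

View pics/m2.png

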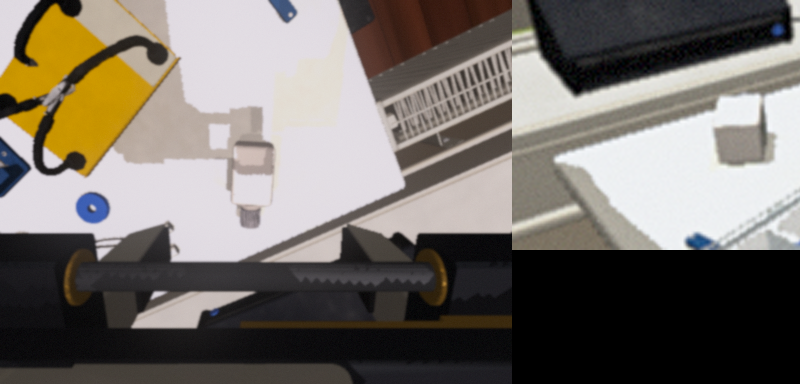

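Wrist view: bottle body spans columns 233–275 and rows 140–205, and the cap is at (250,216). The sill lies just behind the table edge, so I need its height before going down.

Run:
```python
from h import *
t=cv2.imread('pics/top0.png')[100:250,80:180];s=cv2.imread('pics/scene0.png')[120:200,60:220];w=cv2.imread('pics/w1.png')[130:240,225:300];w2=cv2.imread('pics/w1.png')[150:240,290:470]
o=np.zeros((600,800,3),np.uint8)
def put(i,k,x,y):
    i=cv2.resize(i,None,fx=k,fy=k,interpolation=cv2.INTER_CUBIC)[:600-y,:800-x];o[y:y+i.shape[0],x:x+i.shape[1]]=i
put(t,3,0,0);put(s,3,310,0);put(w,3,310,250);put(w2,1.5,540,250)
cv2.imwrite('pics/m3.png',o)
```

```text
(no output)
```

View pics/m3.png

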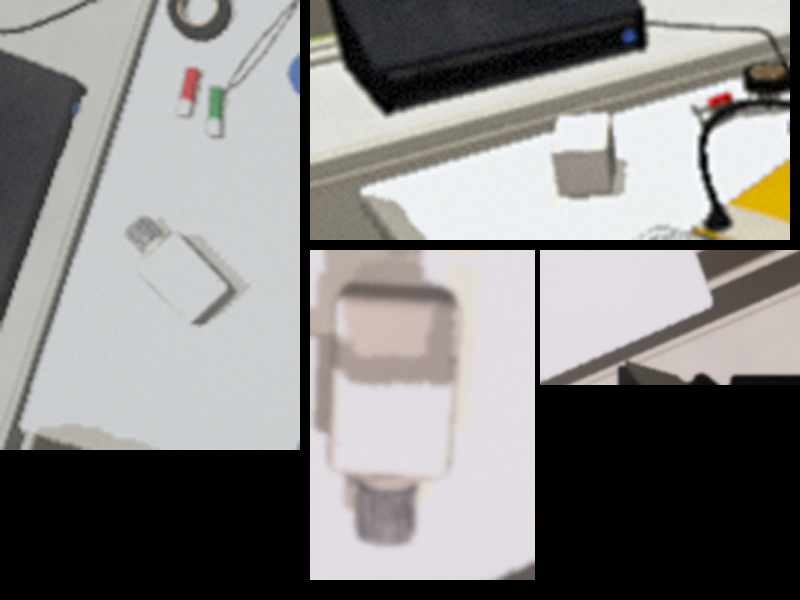

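Run:
```python
from h import *
a=atz('top0',87.3,243.3,0);b=atz('top0',131.7,100,0);print('edge',a,b)
n=np.cross(b-a,[0,0,1]);n/=np.linalg.norm(n)
for u,v in((60,174),(116.7,157.3),(60,182)):
    o,d=ray('scene0',u,v);print('sill',o+d*(n@(a-o))/(n@d))
W=[(236,146.7),(273.3,147.7),(233.3,203.3),(271.7,206)]
T=[(144.2,207.2),(155.8,195.3),(126.7,190.8),(137.9,178)]
# match: tri all pairings
for w in W:
    print(w,atz('w1',*w,.052).round(4),[ (tri(('w1',*w),('top0',*t))[0].round(3).tolist(),tri(('w1',*w),('top0',*t))[1]) for t in T if tri(('w1',*w),('top0',*t))[1][0]<6])
cc=tri(('w1',250,218),('top0',127.8,177.5));print('cap',cc,atz('w1',250,218,.039))
```

```text
edge [0.38509715 0.52040203 0.        ] [0.81140554 0.41497022 0.        ]
sill [0.35027336 0.52901442 0.03899528]
sill [0.50690401 0.49027755 0.04127488]
sill [0.34460584 0.53041608 0.01571474]
(236, 146.7) [0.5219 0.3234 0.052 ] [([0.528, 0.326, 0.017], [0.9, 0.9])]
(273.3, 147.7) [0.4889 0.3535 0.052 ] [([0.492, 0.359, 0.016], [1.3, 1.3])]
(233.3, 203.3) [0.5718 0.3743 0.052 ] [([0.574, 0.375, 0.042], [0.9, 0.9])]
(271.7, 206) [0.5376 0.4086 0.052 ] [([0.53, 0.392, 0.099], [2.8, 2.8])]
cap (array([0.57699925, 0.41004913, 0.02069193]), [1.3, 1.3]) [0.57220572 0.4063972  0.039     ]
```

Cap centre is about (0.573, 0.409), the bottle axis is at 0.84 rad and it lies flat. The sill is about 40 mm high and clear of the gripper. I'll grip the cap now.

Call:
{"api": "play_rows", "payload": {"increments": [[-0.3, 20, 20, 0, -0.02], [-0.3, 53, 55, -20, -0.02], [-0.3, 53, 55, -70, -0.02], [-0.3, 53, 55, -120, -0.02], [-0.3, 53, 55, -160, -0.02], [-0.3, 53, 55, -190, -0.02], [-0.3, 53, 55, -215, -0.02], [-0.3, 53, 55, -230, -0.02], [-0.3, 53, 55, -238, -0.02], [-0.3, 53, 55, -238, -0.02]]}}

```text
time: 2.7
eef_pos: [0.5727, 0.4089, 0.0186]
ee_rot: [3.142, -0.0, -2.301]
ft_force: [-0.1, -0.5, 0.5]
gripper_width: 0.0595
finger_force: 0.0
```

Run:
```python
from h import *
o=arm.get_obs();print(o['eef_pos'],o['ee_rot'],o['gripper_width'],o['ft_force'])
a=cap('wrist','w2')['color'];b=cap('top','t2')['color'];c=cap('scene','s2')['color']
o=np.zeros((384,812,3),np.uint8);o[:,:512]=a[:,:,::-1]
o[:180,512:]=cv2.resize(b[150:210,80:180,::-1],None,fx=3,fy=3,interpolation=cv2.INTER_CUBIC)
o[184:364,512:]=cv2.resize(c[130:190,100:200,::-1],None,fx=3,fy=3,interpolation=cv2.INTER_CUBIC)
cv2.imwrite('pics/m4.png',o[:,:800])
```

```text
[0.57274242 0.4088924  0.01863289] [ 3.14155032e+00 -3.54640783e-05 -2.30132583e+00] 0.05948427573505556 [-0.05788575 -0.50616227  0.48840745]
```

View pics/m4.png

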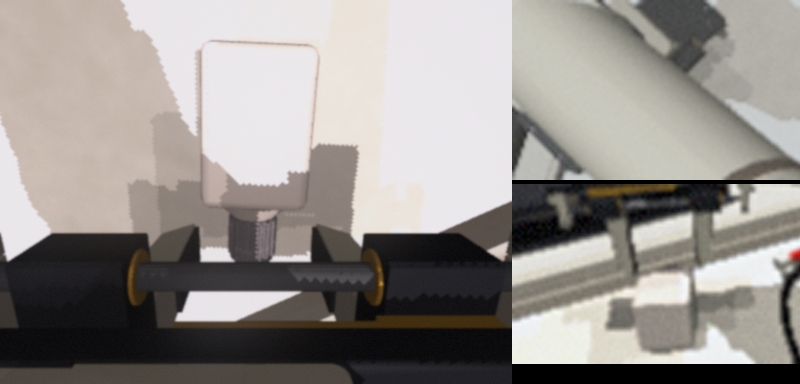

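Run:
```python
from h import *
p0=np.array([.5727,.4089]);ax=np.array([np.cos(.84),np.sin(.84)]);pe=np.array([-ax[1],ax[0]])
for u,v,z in((203,203,.052),(308,205,.052),(205,44,.052),(318,48,.052),(252,216,.039)):
    q=atz('w2',u,v,z)[:2]-p0;print((q@ax*1e3).round(1),(q@pe*1e3).round(1))
```

```text
-27.9 -24.6
-26.9 25.3
-97.3 -20.8
-95.8 26.3
-16.5 -1.5
```

Call:
{"api": "play_rows", "payload": {"increments": [[1, 0, 0, 0, 0], [1, 0, 0, 0, 0], [1, 0, 0, 0, 0], [1, 0, 0, 0, 0], [1, 0, 0, 0, 0], [1, -2, -2, 9, 0], [1, -4, -4.5, 17, 0], [1, -7, -8, 26, 0], [1, -10, -11, 34, 0], [1, -14, -15, 41, 0], [1, -18, -20, 48, 0], [1, -18, -20, 48, 0]]}}

```text
time: 4.35
eef_pos: [0.555, 0.3883, 0.0673]
ee_rot: [-3.141, 0.001, -2.302]
ft_force: [-0.8, 0.4, -0.4]
gripper_width: 0.0006
finger_force: 0.0
```

Run:
```python
from h import *
o=arm.get_obs();print(o['eef_pos'],o['gripper_width'],o['finger_force'],o['ft_force'],o['wrist_torque'])
a=cap('wrist','w3')['color'];c=cap('scene','s3')['color']
o=np.zeros((384,812,3),np.uint8);o[:,:512]=a[:,:,::-1]
o[:300,512:]=cv2.resize(c[110:210,100:200,::-1],None,fx=3,fy=3,interpolation=cv2.INTER_CUBIC)
cv2.imwrite('pics/m5.png',o[:,:800])
```

```text
[0.55502714 0.38826073 0.06729724] 0.0005755969623923457 0.0 [-0.84540247  0.39666388 -0.43376448] [ 0.09073407  0.04598205 -0.02645912]
```

View pics/m5.png

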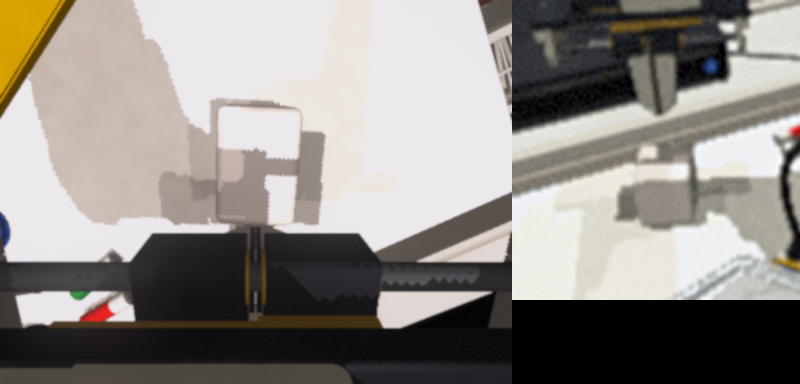

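The fingers closed on nothing. Either the lift began before they had shut, or the cap squeezed out. The bottle still lies flat at about (259,163) in the wrist view, so I'll check where it is now.

Run:
```python
from h import *
p0=np.array([.5727,.4089]);ax=np.array([np.cos(.84),np.sin(.84)]);pe=np.array([-ax[1],ax[0]])
for u,v,z in((217,222,.052),(299,224,.052),(219,103,.052),(302,107,.052)):
    r=atz('w3',u,v,z);q=r[:2]-p0;print(r.round(4),(q@ax*1e3).round(1),(q@pe*1e3).round(1))
```

```text
[0.5738 0.3725 0.052 ] -26.4 -25.1
[0.5352 0.4089 0.052 ] -25.0 27.9
[0.5217 0.3197 0.052 ] -100.5 -21.6
[0.4871 0.3537 0.052 ] -98.2 26.9
```

Call:
{"api": "play_rows", "payload": {"increments": [[-0.3, 20, 23, 0, 0], [-0.3, 20, 23, 0, 0], [-0.3, 20, 23, 0, 0], [-0.3, 20, 23, 0, 0], [-0.3, 20, 23, -25, 0], [-0.3, 20, 23, -45, 0], [-0.3, 20, 23, -54, 0], [-0.3, 20, 23, -54, 0], [1, 20, 23, -54, 0], [1, 20, 23, -54, 0], [1, 20, 23, -54, 0], [1, 20, 23, -54, 0], [1, 20, 23, -54, 0]]}}

```text
time: 6.08
eef_pos: [0.5751, 0.4117, 0.0127]
ee_rot: [-3.141, 0.0, -2.301]
ft_force: [0.6, -0.5, -0.5]
gripper_width: 0.0193
finger_force: 24.9
```

Call:
{"api": "play_rows", "payload": {"increments": [[1, 0, 0, 0, 0], [1, 0, 0, 0, 0], [1, 0, 0, 0, 0], [1, 0, 0, 0, 0]]}}

```text
time: 6.58
eef_pos: [0.5751, 0.4116, 0.0126]
ee_rot: [-3.142, 0.0, -2.301]
ft_force: [0.4, 1.1, 0.1]
gripper_width: 0.0198
finger_force: 25.2
```

Call:
{"api": "play_rows", "payload": {"increments": [[-0.3, 0, 0, 0, 0], [-0.3, 0, 0, 0, 0], [-0.3, 0, 0, 0, 0], [-0.3, 1, 1, -4, 0], [-0.3, 1, 1, -7, 0], [-0.3, 1, 1, -7, 0], [1, 1, 1, -7, 0], [1, 1, 1, -7, 0], [1, 1, 1, -7, 0], [1, 1, 1, -7, 0], [1, 1, 1, -7, 0], [1, 1, 1, -7, 0]]}}

```text
time: 8.07
eef_pos: [0.5759, 0.4126, 0.0056]
ee_rot: [3.142, 0.0, -2.301]
ft_force: [-0.2, -0.3, 1.2]
gripper_width: 0.0248
finger_force: 30.0
```

Run:
```python
from h import *
o=arm.get_obs();print(o['eef_pos'],o['gripper_width'],o['finger_force'],o['ft_force'],o['wrist_torque'])
a=cap('wrist','w4')['color'];c=cap('scene','s4')['color']
o=np.zeros((384,812,3),np.uint8);o[:,:512]=a[:,:,::-1]
o[:300,512:]=cv2.resize(c[110:210,100:200,::-1],None,fx=3,fy=3,interpolation=cv2.INTER_CUBIC)
cv2.imwrite('pics/m6.png',o[:,:800])
```

```text
[0.57588922 0.4126124  0.00564596] 0.024765456568812887 29.99237984418869 [-0.19741047 -0.33945509  1.24163309] [ 0.06128809  0.13905775 -0.0736308 ]
```

Opening is 24.8 mm at 30 N, so this is a proper grip on the cap. I'll follow the arc up to about 30°.

Call:
{"api": "play_rows", "payload": {"increments": [[1, -2, -2, 9, 0], [1, -4, -4.5, 18, 0], [1, -7, -7.5, 27, 0], [1, -10, -11, 35, 0], [1, -14, -15, 43, 0], [1, -18, -20, 50, 0], [1, -18, -20, 50, 0]]}}

```text
time: 9.05
eef_pos: [0.5581, 0.3923, 0.0563]
ee_rot: [-3.141, 0.001, -2.302]
ft_force: [0.2, 0.2, -1.4]
gripper_width: 0.0249
finger_force: 30.0
```

Run:
```python
from h import *
o=arm.get_obs();print(o['eef_pos'],o['gripper_width'],o['finger_force'],o['ft_force'],o['wrist_torque'])
a=cap('wrist','w5')['color'];c=cap('scene','s5')['color']
o=np.zeros((384,812,3),np.uint8);o[:,:512]=a[:,:,::-1]
o[:300,512:]=cv2.resize(c[110:210,100:200,::-1],None,fx=3,fy=3,interpolation=cv2.INTER_CUBIC)
cv2.imwrite('pics/m7.png',o[:,:800])
```

```text
[0.55809333 0.39225159 0.05634642] 0.024925531393251113 29.987482130527496 [ 0.20632493  0.15584172 -1.38540508] [ 0.19375166 -0.06192272 -0.05154007]
```

View pics/m7.png

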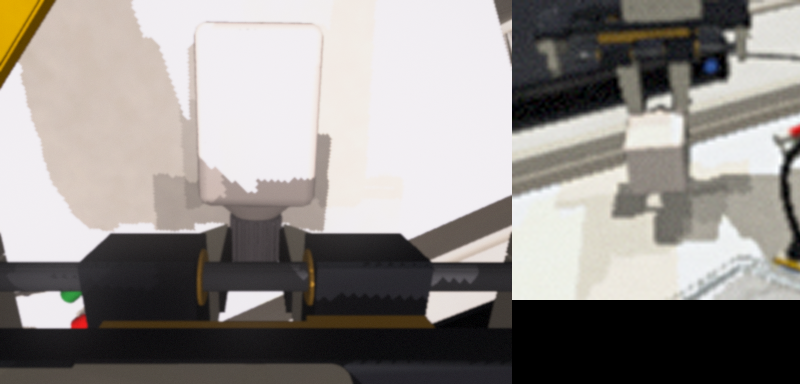

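The bottle came up rigid in the grip, still horizontal. I'll loosen the fingers bit by bit so it pivots down by its own weight.

Call:
{"api": "play_rows", "payload": {"increments": [[0.55, 0, 0, 0, 0], [0.55, 0, 0, 0, 0]]}}

```text
time: 9.4
eef_pos: [0.5577, 0.3926, 0.0551]
ee_rot: [3.141, -0.001, -2.301]
ft_force: [-0.4, 0.0, -1.9]
gripper_width: 0.0249
finger_force: 30.0
```

Call:
{"api": "play_rows", "payload": {"increments": [[0.49, 0, 0, 0, 0], [0.49, 0, 0, 0, 0]]}}

```text
time: 9.65
eef_pos: [0.5578, 0.3926, 0.0554]
ee_rot: [3.141, -0.0, -2.301]
ft_force: [0.2, -0.9, -1.8]
gripper_width: 0.0253
finger_force: 30.0
```

Call:
{"api": "play_rows", "payload": {"increments": [[0.465, 0, 0, 0, 0], [0.465, 0, 0, 0, 0]]}}

```text
time: 9.9
eef_pos: [0.5579, 0.3926, 0.0555]
ee_rot: [3.142, 0.0, -2.301]
ft_force: [-0.3, 1.0, -2.3]
gripper_width: 0.0251
finger_force: 30.0
```

Call:
{"api": "play_rows", "payload": {"increments": [[0.455, 0, 0, 0, 0], [0.455, 0, 0, 0, 0]]}}

```text
time: 10.15
eef_pos: [0.5579, 0.3926, 0.0555]
ee_rot: [-3.142, -0.0, -2.301]
ft_force: [-0.3, 0.4, -1.7]
gripper_width: 0.0248
finger_force: 18.7
```

Run:
```python
from h import *
o=arm.get_obs();print(o['eef_pos'],o['gripper_width'],o['finger_force'],o['ft_force'],o['wrist_torque'])
a=cap('wrist','w6')['color'];b=cv2.imread('pics/w5.png')[:,:,::-1]
g=lambda i:i[:225,150:360].astype(int).sum(2)
print(abs(g(a)-g(b)).mean())
```

```text
[0.55789903 0.39255652 0.05554101] 0.024766227134703844 18.661532700061798 [-0.26277462  0.41470783 -1.74625975] [ 0.19262297 -0.07220882 -0.02251064]
3.914793650793651
```

Call:
{"api": "play_rows", "payload": {"increments": [[0.452, 0, 0, 0, 0], [0.452, 0, 0, 0, 0]]}}

```text
time: 10.45
eef_pos: [0.5579, 0.3925, 0.0556]
ee_rot: [-3.142, -0.0, -2.301]
ft_force: [0.4, -0.0, -0.1]
gripper_width: 0.0251
finger_force: 0.0
```

Call:
{"api": "play_rows", "payload": {"increments": [[0.45, 0, 0, 0, 0], [0.45, 0, 0, 0, 0]]}}

```text
time: 10.7
eef_pos: [0.5581, 0.3928, 0.0558]
ee_rot: [-3.142, 0.0, -2.301]
ft_force: [-0.2, -0.4, 0.9]
gripper_width: 0.0255
finger_force: 0.0
```

```bash
cat > d.py <<'E'
from h import *
import sys
o=arm.get_obs();print(o['eef_pos'],o['gripper_width'],o['finger_force'],o['ft_force'],o['wrist_torque'])
a=cap('wrist',sys.argv[1])['color'];b=cv2.imread('pics/w5.png')[:,:,::-1]
g=lambda i:i[:225,150:360].astype(int).sum(2)
print(abs(g(a)-g(b)).mean())
E
python3 d.py w7
```

```text
[0.55805497 0.39275447 0.05577751] 0.025490612816326308 0.0 [-0.15862803 -0.40117579  0.85100477] [ 0.07434322  0.09054274 -0.03069719]
35.25540740740741
```

Run:
```python
from h import *
for f in('w5','w7'):
    g=cv2.imread(f'pics/{f}.png').min(2)[0:330:9,120:400:5]
    print(f);print('\n'.join(''.join(' .:-=+*#%@'[min(9,int(x)//26)] for x in r) for r in g))
```

```text
w5
###@@@@@@@@@@@@@@@@@@@@@@@@@@@@@@@@@@@@@@@@%%%%%%%%%@@@@
###@@@@@@@@@@@@@@@@@@@@@@@@@@@@@@@@@@@@@@@@%%%%%%%%@@@@@
####@@@@@@@@@@@@@@@@@@@@@@@@@@@@@@@@@@@@@@@%%%%%%%%@@@@@
####%@@@@@@@@@@%@@@@@%%%%%%%%%%%%%%%%%%%%%@%%%%%%%%@@@@@
#####%%@@@@@@@@#@@@@@@@@@@@@@@@@@@@@@@@@%%%%%%%%%%%@@@@@
########%@@@@@%#@@@@@@@@@@@@@@@@@@@@@@@@%%%%%%%%%%%@@@@@
#########@@@@@##@@@@@@@@@@@@@@@@@@@@@@@@%%%%%%%%%%%@@@@@
#########%@@@@#*@@@@@@@@@@@@@@@@@@@@@@@@#%%%%%%%%%%@@@@@
##########@@@@#*@@@@@@@@@@@@@@@@@@@@@@@@#%%%%%%%%%%@@@@@
###########@@@#*@@@@@@@@@@@@@@@@@@@@@@@%#%%%%%%%%%@@@@@@
###########%@@#*@@@@@@@@@@@@@@@@@@@@@@@%#%%%%%%%%%@@@@@@
############@@#*@@@@@@@@@@@@@@@@@@@@@@@%%%%%%%%%%%@@@@@@
############%@**@@@@@@@@@@@@@@@@@@@@@@@%%%%%%%%%%%@@@@@@
############*%#*@@@@@@@@@@@@@@@@@@@@@@@%%%%%%%%%%%@@@@@@
#############***@@@@@@@@@@@@@@@@@@@@@@@%%%%%%%%%%%@@@@@@
#############***@@@@@@@@@@@@@@@@@@@@@@@%**%%%%%%%%@@@@@@
#############***%@@@@@@@@@@@@@@@@@@@@@@#++#%%%%%%%@@@@@@
#############***%@@@@@@@@@@@@@@@@@@@@@@#++#%%%%%%%@@@@@@
#############***+%@@@@@@@@@@@@@@@@@@@@%*++%%%%%%%%@@@@@@
#############*
[... 2404 characters left out ...]
++++++++++++++#+++++*@@@@@@@@@@@@@@
%@@@@%@**++++++%@@%%=--==========-=++++++#@@@@@@@@@@@@@@
::::::::::::::::.:--::.=::---::%-:---:.:::::::::::::::::
..................:::.:*::---::%:.:::...................
..................:::..#::::-::%:.:::.................. 
..................::...*:------*...::...................
............... ...................::...................
.......... .... .....::::::::.::..:.:...................
...        ..   .......::::::...........................
                . ::.:@@@@@@@@@#-..::  ...........  . . 
.                 ::.*@@@@@#-----:.::                   
                  ::%@@*-----------:.                   
                 .................  .
```

Run:
```python
from h import *
g=cv2.imread('pics/w7.png').min(2).astype(int)
print(g[95:115,255]);print(g[120,195:225],g[120,285:310]);print(g[205:240,290]);print(g[215,205:230],g[215,285:305])
```

```text
[224 193 164 152 146 145 160 188 209 220 226 230 235 239 241 240 240 240
 240 240]
[240 239 239 240 240 239 239 238 232 216 192 181 177 179 174 172 190 221
 234 239 240 240 240 240 240 240 240 239 240 239] [240 240 240 240 240 240 240 240 240 240 240 238 234 227 213 200 207 224
 230 230 231 230 230 232 231]
[140 138 139 140 138 138 138 139 139 139 137 136 136 138 135 136 135 132
 128 125 121  99  82  78  79  77  80  78  78  79  78  79  76  76  78]
[155 154 154 152 155 153 149 141 125 113 118 124 128 129 136 136 138 138
 137 137 137 136 139 139 137] [137 138 137 136 138 137 142 164 194 207 196 168 151 151 152 154 154 150
 153 153]
```

Run:
```python
from h import *
a=atz('w7',255.6,102,.052);b=atz('w7',254.2,226,.052);c=atz('w7',212,120,.052);d=atz('w7',299,120,.052);print(a,b,np.linalg.norm(b-a),np.linalg.norm(c-d))
e=b-a;print('yaw',np.arctan2(e[1],e[0]))
u=e/np.linalg.norm(e);m=(a+b)/2
for L in(0,99,115):print(L,(m+u*(L-38)).round(4))
o=arm.get_obs();print(o['eef_pos'],o['ee_rot'][2]+2*np.pi-np.pi)
```

```text
[0.50840914 0.33791982 0.052     ] [0.55758789 0.39162869 0.052     ] 0.07282302622661632 0.04833713452845965
yaw 0.8293995236518962
0 [-25.1291 -27.6612   0.052 ]
99 [41.7274 45.3539  0.052 ]
115 [5.25325e+01 5.71543e+01 5.20000e-02]
[0.55803333 0.39272707 0.05576462] 0.8402403927820754
```

Call:
{"api": "play_rows", "payload": {"increments": [[-0.3, 27, 28.5, 0, 0], [-0.3, 27, 28.5, 0, 0], [-0.3, 27, 28.5, 0, 0], [-0.3, 27, 28.5, -20, 0], [-0.3, 27, 28.5, -40, 0], [-0.3, 27, 28.5, -51, 0], [-0.3, 27, 28.5, -51, 0], [1, 27, 28.5, -51, 0], [1, 27, 28.5, -51, 0], [1, 27, 28.5, -51, 0], [1, 27, 28.5, -51, 0], [1, 27, 28.5, -51, 0], [1, 27, 28.5, -51, 0]]}}

```text
time: 12.38
eef_pos: [0.5839, 0.4185, 0.0032]
ee_rot: [-3.141, -0.005, -2.301]
ft_force: [-2.9, -5.5, -3.0]
gripper_width: 0.0246
finger_force: 30.0
```

Call:
{"api": "play_rows", "payload": {"increments": [[1, -2, -2, 10, 0], [1, -4, -4.5, 19, 0], [1, -7, -8, 29, 0], [1, -11, -12, 38, 0], [1, -15, -16, 46, 0], [1, -19, -21, 54, 0], [1, -19, -21, 54, 0]]}}

```text
time: 13.25
eef_pos: [0.5662, 0.3998, 0.0595]
ee_rot: [-3.141, 0.001, -2.302]
ft_force: [1.0, 0.2, -2.1]
gripper_width: 0.0252
finger_force: 30.0
```

```bash
cat > asc.py <<'E'
from h import *
import sys
f=sys.argv[1];cam=sys.argv[2] if len(sys.argv)>2 else 'wrist'
o=arm.get_obs();print(o['eef_pos'],o['gripper_width'],o['finger_force'],o['ft_force'],o['wrist_torque'])
cap(cam,f)
g=cv2.imread(f'pics/{f}.png').min(2)
g=g[0:330:9,120:400:5] if cam=='wrist' else g[120:200:2,100:200:1]
print('\n'.join(''.join(' .:-=+*#%@'[min(9,int(x)//26)] for x in r) for r in g))
E
python3 asc.py w8; python3 asc.py s8 scene
```

```text
[0.56619661 0.39982751 0.05949076] 0.02524401001970893 29.98705744743347 [ 1.00478856  0.24650246 -2.07362826] [ 0.17724724 -0.12009361 -0.00580357]
###@@@@@@@@@@@@@@@%%%%%%%%%%@@@@@@@@@@@@@@@%%%%%%%%@@@@@
###%@@@@@@@@@@@@%@@@@@@@@@@@@@@@@@@@@@@@%@@%%%%%%%%@@@@@
####%@@@@@@@@@@@@@@@@@@@@@@@@@@@@@@@@@@@@%@%%%%%%%%@@@@@
#####@@@@@@@@@@@@@@@@@@@@@@@@@@@@@@@@@@@%%@%%%%%%%@@@@@@
#####%#@@@@@@@##%@@@@@@@@@@@@@@@@@@@@@@@%%%%%%%%%%%@@@@@
########%@@@@@##%@@@@@@@@@@@@@@@@@@@@@@@%%%%%%%%%%%@@@@@
#########@@@@@##%@@@@@@@@@@@@@@@@@@@@@@@%%%%%%%%%%@@@@@@
##########@@@@%#%@@@@@@@@@@@@@@@@@@@@@@@%%%%%%%%%%@@@@@@
##########%@@@%#%@@@@@@@@@@@@@@@@@@@@@@@#%%%%%%%%%@@@@@@
###########@@@%#%@@@@@@@@@@@@@@@@@@@@@@%#%%%%%%%%%@@@@@@
###########%@@%#%@@@@@@@@@@@@@@@@@@@@@@%#%%%%%%%%%@@@@@@
############@@%*%@@@@@@@@@@@@@@@@@@@@@@%#%%%%%%%%%@@@@@@
#############@%*%@@@@@@@@@@@@@@@@@@@@@@%%%%%%%%%%%@@@@@@
#############*%*%@@@@@@@@@@@@@@@@@@@@@@%%%%%%%%%%%@@@@@@
#############***%@@@@@@@@@@@@@@@@@@@@@@%%%%%%%%%%@@@@@@@
#############***%@@@@@@@@@@@@@@@@@@@@@@%+*%%%%%%%@@@@@@@
#############***%@@@@@@@@@@@@@@@@@@@@@@
[... 4648 characters left out ...]
%%%%%%%%%%%%%%%%%%%#########%#%########%#+--===---===++**+*+*+*%@@@@@@#****+*++**++**+=: :=+*+
%%%%%%%%%%%%%%%%%%%%%%%%%####################%#+=---=-==++*+**+++**+*%@@@@@@@@@@@#*++*****+*+-. .-+*
%%%%%%%%%%@%%%@%%%%%%%%%########################*++++++*#######%%@@@@@@@@@@@@@@@@%#*+**+++**+-   .-*
%%%%%%%%%%%%%%%%%%%%%%%%##############%##############%%@@@@@@@@@@@@@@@@@@@@@@@@@@@%**++++*++-.    .-
%%@%%%%%%%%%%%%%%%%%@%%%########%%%%%%%%%%%%%%%%%%%%%%%%@@@@@@@@@@@@@@@@@@@%%%%%@@@%%*++***-.      .
%%%@@@%%%%%%@%%%%%%%%%%%########%%%%%%%%%%%%%%%%%%%%%%%%@@@@@@@@@@@@@@@@%##########%%#+-:-=-.  ..:-+
%%%@%%%%%%@%%%%%%%%%%%%#########%%%%%%%%%%%%%%%%%%%%%%%@@@@@@@@@@@@@@%#%%%%#####*#%###*+==-:. .:==+*
```

Even with little overlap the cap won't pivot in the pads. New plan: carry the bottle off the sill, set it down, then push the end of the cap with closed fingers, rising along the tipping arc so it rolls over its base edge.

Call:
{"api": "play_rows", "payload": {"increments": [[1, -15, -16, 0, 0], [1, -30, -33, 0, 0], [1, -30, -33, -20, 0], [1, -30, -33, -40, 0], [1, -30, -33, -50, 0], [1, -30, -33, -54, 0], [1, -30, -33, -54, 0], [-0.3, -30, -33, -54, 0], [-0.3, -30, -33, -54, 0], [-0.3, -30, -33, -54, 0], [-0.3, -30, -33, -54, 0], [-0.3, -19, -21, -54, 0], [-0.3, -19, -21, -54, 0]]}}

```text
time: 14.98
eef_pos: [0.5474, 0.38, 0.0048]
ee_rot: [3.141, 0.001, -2.301]
ft_force: [-0.8, 0.6, 0.4]
gripper_width: 0.0597
finger_force: 0.0
```

```bash
python3 asc.py w9
python3 - <<'E'
import cv2
g=cv2.imread('pics/w9.png').min(2).astype(int)
print(g[60:260:4,255])
print(g[100,190:330:4])
E
```

```text
[0.54743577 0.38004045 0.00479059] 0.059688189647896975 0.0 [-0.76950979  0.59257837  0.39489704] [ 0.10520291  0.07421214 -0.01694084]
%%%%%%%%%%%%%%*%%%%%%%%%%%%%%%%%%%%%%%%%%%#%%%%%%%%%%%%%
%%%%%%%%%%%%%%#%%%%%%%%%%%%%%%%%@%%%%%%%%%%%%%%%%%%%%%%%
*%%%%%%%%%%%%%*%%%%%%%%%@%%%%@@%%%%%%%%%%%%%%%%%%%%%%%%%
*#%#%%%%%%%%%%#%%%%@%%@%%%@%%@@%%%%%@%%@%#%%%%%%%%%%%%%%
*****%%%%%%%%%##%%%@%%%%@%%@%%%%%%%%%%%%%#%%%%%%%%%%%%%%
******%%%%%%%%##%%%%%@@%%%%%@@%%%%@%%%%@%#%%%%%%%%%%%%%%
*******#%%%%%%*#@%%@%@%@@%@@%@@%@%@%%%%%%#%%%%%%%%%%%%%%
********%%%@@%##%%%%%@%%@@%@%@@%%@@@%@%%%#%%%%%%%%%%%%%@
*********%%%%%#*%%%%@%%@%%@@@@%%@@%@@%%%%%%%%%%%%%%%%%%%
*********%%%%%%*%%%%@@@@%@%@@@%@%@@@@%@@%%%%%%%%%%%%%%%%
**********#%%%%*%%%@@%@%@@@@@@@@@@@@@%@%%%%%%%%%%%%%%%%%
***********%%%%*%%%@@@%@@@@%@%@@@@@%%@@%#%%%%%%%%%%%%%%%
***********#%%%*%%%%%@%@@@%@@@@@%@@@@@@%#%%%%%%%%%%%%%%%
************%%%*%%@@%%%@%@@@%@%%@%%%@%%%#%%%%%%%%%%%%%%@
*****+*******#%*%%%%%%%%%%%@@%%@%@%@%%%%#%%%%%%%%%%%%%%%
**************#%%%%%%%%%%%%%%%%@%%%%%%%%#%%%%%%%%%%%%%%%
****************%%%%%%%%%%%%%%%%%%%%%%%%%%%%%%%%%%%%
[... 791 characters left out ...]
::.:.. . ..
  . .........:::::::::::::::::::::::-:-:-:--------:.. ..
  . ...........:::::::::::::::::::::::::........... . ..
  .    .:::...%%%%%%%%%%%%%%%%%%%%%%%%%%%...::::      ..
       .::::.#%%%%%%%%%%%%%%%%%%%%%%%%%%%%..::..        
       .::::%%%%%%%%%%%%%%%%%%%%%%%%%%%%%%%-:.:.        
        :::................................. .          
[234 233 234 234 234 234 234 233 234 234 234 234 234 234 234 234 233 233
 234 233 233 233 221 179 162 173 173 172 139  97 106 103  70  67  69  69
  67  67  65  65  67 136 218 216 217 151 142 141 143 145]
[227 166 224 233 233 234 234 233 234 234 234 234 234 235 234 234 234 234
 235 234 234 234 233 233 234 233 234 234 234 233 234 234 217 192 223]
```

Call:
{"api": "play_rows", "payload": {"increments": [[1, 0, 0, 0, 0], [1, 0, 0, 0, 0], [1, 0, 0, 0, 0], [1, 0, 0, 0, 0], [1, 0, 0, 0, 0], [1, 0, 0, 0, 0], [1, -2, -2, 0, 0], [1, -4, -4.5, 0, 0], [1, -6, -6.5, 4, 0], [1, -7.5, -8, 12, 0], [1, -9.5, -10.5, 21, 0], [1, -11.5, -12.5, 30, 0], [1, -14, -15.5, 39, 0], [1, -17.5, -19, 47, 0], [1, -21, -23, 55, 0]]}}

```text
time: 16.9
eef_pos: [0.5255, 0.3557, 0.0601]
ee_rot: [-3.142, -0.0, -2.301]
ft_force: [0.3, 1.0, 0.4]
gripper_width: 0.0003
finger_force: 0.0
```

```bash
python3 asc.py w10;python3 asc.py s10 scene
```

```text
[0.52553586 0.35568834 0.06006244] 0.00030616733488314323 0.0 [0.25078042 0.98957447 0.38332188] [ 0.12746693  0.00368963 -0.01571901]
**%@%@%%%@%@@@@@@@@@@@@@@@@@@@@@@@@@@@@@@@@%%%%%%%%%@@%@
**#%@%%@@@@@@@@@@@@@@@@@@@@@@%@@@@@@@@@@@@%%%%%%%%%%%%%@
***%@@@%@@@@%@@@@@@@@@@@@%@@@@@@@@@@@@@@@%@%%%%%%%%%@@%@
****%%%%@@@@%@@@@@@@@@@@@@@@@@@@%@@@@@%@@@%%%%%%%%%@@@@@
*#**#%%@@@@@@@@@@@@@@@@@@@@@@@@@@%@@@@@@@@%%%%%%%%%@@@@@
##*####%@%@@@@@@@@@@@@@@@@@@@@@@@@@@@@@@@@%%%%%%%%%@@@@@
*******#%@@@@@@@@%@%%#######*##*####%%%@@%%%%%%%%%%@@@@@
******###%@@@@@@@%#%@@@@@@@@@@@@@@@@@%%@%%%%%%%%%%%@@@@@
*#***###*#%@@@@@@%*%@@@@@@@@@@@@@@@@@%%@%%%%%%%%%%%@@@@@
******#***%%@@@@@%#%@@@@@@@@@@@@@@@@%%%%%%%%%%%%%%%@@@@@
***********%%@@@@%#%@@@@@@@@@@@@@@@@%%%%%%%%%%%%%%%@@@@@
*#*********#@@@@@%*%@@@@@@@@@@@@@@@@%%%%%%%%%%%%%%%@@@@@
************#%%@@%*%@@@@@@@@@@@@@@@@%%%%%%%%%%%%%%@@@@@@
**#**********#%@@%*%@@@@@@@@@@@@@@@@#%%%%%%%%%%%%%%@@@@@
***************#@%*%@@@@@@@@@@@@@@@@#%%%%%%%%%%%%%@@@@@@
*******************#@@@@@@@@@@@@@@@%*+++++%%%%%%%%@@@@@@
***##**************#@%@@@@@@@@@@@@@%*+++++%%%%%%%%@@@
[... 4620 characters left out ...]
%%%%%%%##%%%%####%#######%#+-==-==+++++++=+++++=++++=--=+++++++++++*+*++*************+=: :=+++
@@%%%%@%%%%%%%@@@@@@%%%#########*+=----==+++++++=+++++++++==--=++*****++++++*++++**+*+***+**+-. .-++
@@%%%%%%%%%%%@@@@@%%%%%#########*==+++++++++++=+++++++++++==-=+++%%%%%%#**+++++*+++*++******+-   .=*
@@%%%%%%@%%%%%%@%%%%%%################%#*++++=+==+=++=+++++=-=++*%@@@@@@@#+++*+++*+****+*+++:..    -
@%%%%%%%%%%%@%%%%%%@%%#########%########*+==+=+==+++==+++++==+*+*%@@@@@@@%#******++*+*++***-.       
@@@@@@%%%%%%%%%%%%%%%%###################++==+=+=+==========+++**%@@@@@@%###*++*******+-:-=-. ..::-+
%%%%%%%%%%@%%%%%%%%%%####%#########%%%###*+==-====--==+**#####%%@@@@@%#%%%%###*********+==-:.  :=++*
```

The bottle slid instead of tipping, so it is still flat. Next idea: rest the cap end on the solid sill edge to pre-tilt it, then push it upright. For that I need the sill edge and the height of the black device on the sill.

Run:
```python
from h import *
def pl(f,a,b):
    o,d1=ray(f,*a);_,d2=ray(f,*b);n=np.cross(d1,d2);n/=np.linalg.norm(n);return n,n@o
def inter(P,Q,x):
    # line point at world x
    A=np.array([P[0][1:],Q[0][1:]]);b=[P[1]-P[0][0]*x,Q[1]-Q[0][0]*x];return np.linalg.solve(A,b)
S=pl('scene0',(60,174),(116.7,157.3))
for nm,W in(('w1 light',pl('w1',(463,172),(363,213))),('w1 table',pl('w1',(405,187),(303,238)))):
    print(nm,[inter(S,W,x).round(3) for x in(.4,.5,.6)])
print('table',atz('w1',405,187,0),atz('w1',303,238,0))
g=cv2.imread('pics/w1.png').astype(int)
for c in(330,380,430):print(c,[tuple(g[r,c]) [1] for r in range(150,240,2)])
# device on sill: scene crop m3 (310,0)/3+(60,120): bottom front corner (387,112), right bottom (645,45), top front corner (370,80)
n=None
for nm,uv in(('dev bottom front',(85.7,157.3)),('dev bot right',(171.7,135)),('dev top front',(84,147)),('dev top right',(170,125))):
    print(nm,atz('scene0',*uv,.04).round(3),uv)
for uv in((108,131),(80,215)):print('top',[atz('top0',*uv,z).round(3) for z in(.04,.08)])
```

```text
w1 light [array([0.513, 0.041]), array([0.481, 0.046]), array([0.449, 0.051])]
w1 table [array([0.499, 0.048]), array([0.478, 0.048]), array([0.457, 0.047])]
table [0.38659626 0.52466811 0.        ] [0.54375782 0.49183957 0.        ]
330 [np.int64(221), np.int64(222), np.int64(222), np.int64(222), np.int64(221), np.int64(222), np.int64(223), np.int64(221), np.int64(221), np.int64(221), np.int64(223), np.int64(222), np.int64(223), np.int64(222), np.int64(222), np.int64(222), np.int64(221), np.int64(221), np.int64(222), np.int64(222), np.int64(221), np.int64(221), np.int64(221), np.int64(221), np.int64(220), np.int64(221), np.int64(221), np.int64(220), np.int64(220), np.int64(221), np.int64(220), np.int64(221), np.int64(220), np.int64(219), np.int64(216), np.int64(171), np.int64(97), np.int64(92), np.int64(87), np.int64(89), np.int64(141), np.int64(190), np.int64(183), np.int64(178), np.int64(195)]
380 [np.int64(222), np.int64(220), np.int64(219), np.int64(220), np.int64(221), np.int64(221), np.int64(221), np.int64(218), np.int64(221), np.int64(221), np.int64(221), np.int64(221), np.in
[... 762 characters left out ...]
int64(185), np.int64(187), np.int64(170), np.int64(188), np.int64(196), np.int64(195), np.int64(196), np.int64(197), np.int64(197), np.int64(197), np.int64(195), np.int64(195), np.int64(196), np.int64(196), np.int64(196), np.int64(193), np.int64(195), np.int64(193), np.int64(193), np.int64(194), np.int64(194), np.int64(193), np.int64(159), np.int64(34), np.int64(14), np.int64(16)]
dev bottom front [0.452 0.567 0.04 ] (85.7, 157.3)
dev bot right [0.73  0.493 0.04 ] (171.7, 135)
dev top front [0.492 0.641 0.04 ] (84, 147)
dev top right [0.792 0.57  0.04 ] (170, 125)
top [array([0.707, 0.468, 0.04 ]), array([0.698, 0.455, 0.08 ])]
top [array([0.464, 0.533, 0.04 ]), array([0.463, 0.518, 0.08 ])]
```

Run:
```python
from h import *
g=cv2.imread('pics/w10.png').min(2).astype(int)
print(g[48:72,250],'\n',g[80,200:222],g[80,290:316],'\n',g[130,200:222],g[130,285:310],'\n',g[170,205:222],g[170,285:310],'\n',g[175:205,222],g[175:205,290])
```

```text
[229 228 228 226 216 193 182 201 218 225 232 235 235 234 235 235 235 235
 235 234 235 235 235 235] 
 [234 234 235 235 234 231 220 203 189 187 186 180 176 184 209 228 234 235
 234 234 235 235] [234 234 235 235 234 235 235 235 235 234 233 228 212 196 200 216 223 225
 226 227 228 227 226 224 225 225] 
 [203 196 203 221 230 228 214 193 173 167 165 163 161 163 182 212 229 232
 234 234 235 234] [234 235 235 234 234 235 233 233 235 235 234 232 228 222 207 195 199 215
 224 224 225 226 226 224 225] 
 [162 161 160 162 162 161 162 156 144 131 133 142 151 158 161 166 170] [138 137 137 138 136 139 137 135 133 132 126 123 118 113 115 123 127 129
 130 133 130 131 131 131 131] 
 [170 169 171 168 167 160 152 137 118 107 110 120 128 126 126 126 126 126
 128 130 136 142 145 145 146 146 146 148 145 147] [137 135 137 139 156 191 222 228 222 210 187 154 132 127 126 127 125 125
 124 125 126 123 125 124 124 125 127 124 129 135]
```

```bash
cat > pose.py <<'E'
from h import *
def bott(f,rb,rs,cb,cs,z=.052):
    a=atz(f,cb,rb,z)[:2];b=atz(f,cs,rs,z)[:2];e=b-a;L=np.linalg.norm(e);u=e/L;m=(a+b)/2
    print('len',L.round(4),'yaw',np.arctan2(u[1],u[0]).round(3),'u',u.round(3),'base',(m-.038*u).round(4),'g101',(m+.063*u).round(4),'end112',(m+.074*u).round(4))
E
python3 - <<'E'
from pose import *
bott('w10',54,184,258.7,257)
print(atz('w10',214,80,.052),atz('w10',303,80,.052))
o=arm.get_obs();print(o['eef_pos'],o['joints'].round(3))
for uv in((72,222),(70,218)):print([atz('top0',*uv,z).round(3) for z in(.04,.08)])
E
```

```text
len 0.0724 yaw 0.83 u [0.675 0.738] base [0.4568 0.2821] g101 [0.525  0.3566] end112 [0.5324 0.3647]
[0.48518036 0.27693168 0.052     ] [0.44867911 0.30960045 0.052     ]
[0.52603022 0.35580498 0.06060659] [-0.267  0.664 -0.514  1.695  0.402  0.888  1.464]
[array([0.444, 0.554, 0.04 ]), array([0.443, 0.539, 0.08 ])]
[array([0.455, 0.56 , 0.04 ]), array([0.453, 0.545, 0.08 ])]
```

Run:
```python
from h import *
def trans(f,c,r0,r1):
    g=cv2.GaussianBlur(cv2.imread(f'pics/{f}.png').min(2),(1,3),0).astype(int)[r0:r1,c];d=np.diff(g)
    return [(r0+i,int(d[i])) for i in range(len(d)) if abs(d[i])>18]
for f in('w2','w5','w7','w10'):
    for c in(440,470,500):print(f,c,trans(f,c,150,262))
```

```text
w2 440 [(230, -37), (231, -57), (232, -56), (233, -34)]
w2 470 [(217, -35), (218, -47), (219, -38)]
w2 500 [(204, -36), (205, -49), (206, -37), (242, 20), (243, 36), (244, 36), (245, 21), (257, -23), (258, -35), (259, -38), (260, -28)]
w5 440 [(224, -32), (225, -48), (226, -40), (254, 34), (255, 40), (256, 27), (260, -34)]
w5 470 [(211, -35), (212, -49), (213, -39), (241, 34), (242, 41), (243, 28), (260, -33)]
w5 500 [(198, -37), (199, -50), (200, -39), (228, 27), (229, 40), (230, 35), (260, -34)]
w7 440 [(224, -34), (225, -50), (226, -41), (253, 21), (254, 37), (255, 39), (256, 24), (260, -35)]
w7 470 [(211, -35), (212, -51), (213, -39), (241, 34), (242, 40), (243, 28), (260, -32)]
w7 500 [(197, -20), (198, -44), (199, -50), (200, -29), (228, 31), (229, 41), (230, 33), (260, -34)]
w10 440 [(260, -44)]
w10 470 [(259, -38), (260, -58)]
w10 500 [(155, -25), (156, -25), (160, 19), (246, -27), (247, -48), (248, -46), (249, -24)]
```

Run:
```python
from h import *
def pl(f,a,b):
    o,d1=ray(f,*a);_,d2=ray(f,*b);n=np.cross(d1,d2);n/=np.linalg.norm(n);return n,n@o
def inter(P,Q,x):
    A=np.array([P[0][1:],Q[0][1:]]);b=[P[1]-P[0][0]*x,Q[1]-Q[0][0]*x];return np.linalg.solve(A,b).round(4)
A=pl('w1',(330,220.5),(380,198.3));B=pl('w5',(440,225.2),(500,199.2));
print('table',[inter(A,B,x) for x in(.4,.5)])
A=pl('w1',(330,230),(430,186.2));B=pl('w5',(440,255.2),(500,229.2))
print('light',[inter(A,B,x) for x in(.4,.5)])
S=pl('scene0',(60,174),(116.7,157.3));print([inter(S,B,x) for x in(.4,.5)])
s=cv2.imread('pics/scene0.png').min(2).astype(int)
for c in(65,80,100,120):print(c,s[145:200,c])
print(atz('w5',500,199.2,0),atz('w5',440,225.2,0))
```

```text
table [array([ 0.523 , -0.0033]), array([ 0.4986, -0.0075])]
light [array([0.5173, 0.0368]), array([0.4893, 0.0395])]
[array([0.5141, 0.0409]), array([0.4859, 0.044 ])]
65 [220 218 219 220 220 218 214 219 213 209 213 214 216 215 213 213 216 218
 220 216 218 216 218 219 214 200 203 193 158 123 113 117 107 111 133 135
 121 101 119 115 117 112 115 111 112 111 118 111 118 112 117 117 115 112
 113]
80 [ 14   1  15   6   6  18  40  74 125 172 212 218 216 213 217 219 218 217
 213 219 216 198 199 193 150 118 114 115 114 115 135 132 118 109 108 124
 186 235 240 230 176 155 151 133 119 114 100 102 106 109 111 114 119 110
 115]
100 [  8   0   4  10   6  13  24  26  64 150 213 222 221 222 221 212 194 195
 176 127 112 121 116 113 129 135 120 104 106 117 180 232 240 237 238 237
 237 239 237 237 239 236 238 237 237 238 237 236 238 236 237 238 238 238
 239]
120 [ 17  27  32  66 149 215 224 219 219 216 208 204 193 156 124 116 111 111
 123 145 127 113 105 117 172 231 239 237 238 237 238 238 237 236 238 237
 237 236 238 237 237 236 237 237 237 237 239 236 236 236 237 235 238 238
 239]
[0.41681263 0.51623492 0.        ] [4.62830936e-01 5.03737527e-01 2.77555756e-17]
```

Run:
```python
from h import *
def blob(f,x0,y0,x1,y1):
    i=cv2.imread(f'pics/{f}.png').astype(int)[y0:y1,x0:x1];w=np.clip(i[:,:,0]-i[:,:,2]-25,0,None)
    ys,xs=np.mgrid[y0:y1,x0:x1];return (xs*w).sum()/w.sum(),(ys*w).sum()/w.sum(),w.max()
t=blob('top0',98,128,112,144);s=blob('scene0',158,124,176,140);print(t,s)
print(tri(('top0',*t[:2]),('scene0',*s[:2])))
g=cv2.imread('pics/top0.png').min(2).astype(int)
for r in(150,175,200):print(r,g[r,70:125])
```

```text
(np.float64(104.54878048780488), np.float64(135.5609756097561), np.int64(18)) (np.float64(165.85099337748343), np.float64(131.62030905077262), np.int64(75))
(array([0.68639683, 0.46722928, 0.07198818]), [0.7, 0.7])
150 [ 52  54  57  55  57  58  62  62  58  60  60  61  60  61  61  60  63  64
  62  61  63  64  67  64  64  62  67  64  55  56  69 151 182 183 182 183
 183 183 184 185 173 169 180 148 102  93 150 193 201 201 202 203 203 202
 202]
175 [ 58  62  61  68  64  62  63  61  61  64  67  66  64  65  62  65  67  62
  59  50  50  61 155 180 179 180 182 184 181 184 182 184 170 172 174 140
  97  92 167 198 201 201 203 203 201 201 202 201 203 201 204 203 191 165
 160]
200 [ 65  70  66  66  66  60  63  68  67  58  51  55  62 151 182 187 187 186
 186 185 186 183 185 183 166 172 170 131  90 116 182 203 202 202 202 201
 203 203 201 204 202 203 200 201 203 201 203 203 202 203 202 203 202 202
 202]
```

The device on the sill leaves too little room there. Instead I'll use inertia: grip the cap near its end, ease the grip, and jerk upward so the lagging base swings down. Pivoting should give long before sliding does.

Call:
{"api": "play_rows", "payload": {"increments": [[-0.3, 4.5, 6, 0, 0], [-0.3, 4.5, 6, 0, 0], [-0.3, 4.5, 6, 0, 0], [-0.3, 4.5, 6, -20, 0], [-0.3, 4.5, 6, -40, 0], [-0.3, 4.5, 6, -55, 0], [-0.3, 4.5, 6, -55, 0], [1, 4.5, 6, -55, 0], [1, 4.5, 6, -55, 0], [1, 4.5, 6, -55, 0], [1, 4.5, 6, -55, 0], [1, 4.5, 6, -55, 0]]}}

```text
time: 18.5
eef_pos: [0.5307, 0.3622, 0.005]
ee_rot: [-3.141, 0.001, -2.301]
ft_force: [-0.4, 0.5, 1.9]
gripper_width: 0.0248
finger_force: 30.0
```

Call:
{"api": "play_rows", "payload": {"increments": [[0.46, 0, 0, 0, 0], [0.457, 0, 0, 0, 0], [0.457, 0, 0, 60, 0], [0.457, 0, 0, 115, 0], [0.457, 0, 0, 155, 0], [0.6, 0, 0, 180, 0], [1, 0, 0, 190, 0], [1, 0, 0, 190, 0]]}}

```text
time: 19.5
eef_pos: [0.5303, 0.3619, 0.1941]
ee_rot: [3.142, -0.0, -2.301]
ft_force: [0.3, -0.5, -1.9]
gripper_width: 0.0236
finger_force: 30.0
```

```bash
python3 asc.py w11;python3 asc.py s11 scene | tail -42
```

```text
[0.53027312 0.36189877 0.19408898] 0.02363788663974989 29.998469352722168 [ 0.26990019 -0.52822141 -1.93241273] [ 0.04785435  0.13285943 -0.04019393]
*+#####@@@@@@@@@@@@@@@@@@@@@@@@@@@@@@@@@@@@@%%%@@%:::...
.*+*###%@@@@@@@@@@@@@@@@@@@@@@@@@@@@@@@@@@@@%%%@@@#::...
...*+*##@@@@@@@@@@@@@@@@@@@@@@@@@@@@@@@@@@@@%%%@@@@::...
#*....:*%@@@@@@@@@@@@@@@@@@@@@@@@@@@@@@@@@@%%%@@@@@%::..
#*.....#*%@@@@@@@@@@@@@@@@@@@@@@@@@@@@@@@@@%%%@@@@@@*::.
#**=.:#*.%@@@@@@@@@@@@@@@@@@@@@@@@@@@@@@@@@%%%@@@@@@@-::
*##*##=:##%@@@@@@@@@@@@@@@@@@@@@@@@@@@@@@@%%%%@@@@@@@%::
 *###.=####%@@@@@@@@@@@@@@@@@@@@@@@%%%%%%%%%%%@@@@@@@@*-
   +.*######@@@@@@@@@@@@@@@@@@@@@@%%%%%%%%%%%%@@@@@@@@@=
   .########@@@@@@@@@@@@@@@@@@@@%%%%%%%%%%%%%@@@@@@@@@@%
  -#########%@@@@@@@@@@@@@@@@@%%%%%%%%%%%%%%%@@@@@@@@@@@
 *###**######@@@@@@@@@@@@@@@@@%%%%%%%%%%%%%%@@@@@@@@@@@@
*#############%@@@@@@@@@@@@@@@%%%%%%%%%%%@@%%@@@@@@@@@@@
**###############@#####%@@%***++%%%%%%%%%%%%%@@@@@@@@@@@
#*######################******+*%%%%%%%%%%%%%@@@@@@@@@@@
########################@@****+#%%%%%%%%%@%@%@@@@@@@@@@@
########################@@####+*%%%%%%
[... 4644 characters left out ...]
@@@@@@@@@@@%%%%%%%%%%%%#############%#+=-=+++++++*#%%%*++++++*****###**+++++****+*+**+=: :=+*+
@@@@@@@@@@@@%@%%%#%#####%%###############%##+=-=++++++***#%%%#####%%@@@@@@@@%%####*+++******+-.  -++
%%%%%%%%%@%%%%%%%##########################*+++***#%%%@@@%%%@@@@@@@@@@@@@@@@@@@@@@#*+*******+-.  .=*
%@@@@@@@@@@%%%%%##############################%%%@%%%%%%%%%%@@@@@@@@@@@@@@@@@@@@@@%#*+***+++-      -
@@@@@@%%%%%%%%%%#######%######################%%%%%%%%%%%%%%@@@@@@@@@@@@@@@%%%%%@@@@#+++**+-.      .
@@@@%@%%%%%%%%%%##########################%%%%%%@%%%%%%%%%%%@@@@@@@@@@@@%##########%%*+-:-=-. ...:-+
%%%%%%%%%%%%%%%#######################%%%%%%%%@@@@@@@@@@@@@@@@@@@@@@@%#%%%%#####*#####*+==-:. .:==**
```

Run:
```python
import cv2
g=cv2.imread('pics/s11.png').min(2)[70:150:2,115:180]
print('\n'.join(''.join(' .:-=+*#%@'[min(9,int(x)//26)] for x in r) for r in g))
```

```text
.  ..      ..  .... . ....... .. ..... ..:::.::..    .:-:::.--:--
::................... ............... ..:--:::-:....:-=====------
--:............ ..........:.... .. .   ..::::........:=====--:---
...............  .::::.:.:.      ..  ...::-::::::::::-===--------
::...... . . ....:::-::.:... ..   . ....::::::::::.:::-==::-----:
:::.. . ..  . ..:::::::.......    . .  .::::.:::.:.:::-==-::-:-:-
::..  . .. .  . .:::::-::::...  ........::----:-:--:-:------:----
:--:. .........:::::-:--::-:::-:::-::::----:--:::-:--:-----------
---:::----======--::::--:-:::=======-::-:::-:::----------:-:-----
-::-----:-=======-:::-:::::---======::---::-::-:--:-:--:---------
-:---::-::-======-:.::::::::::======::-----:---:----------=-=====
::-:-:::::-=======:..........:-=====-::---------========---------
:::::......:-=====-..........:-=====-::-=====----------=====++===
...........:-=====-: .........-======:.::---====+=++===----------
............:-=====:..........:======-..:-==-------------==------
............:-=====-..........:-=====-...:::--===----------------
.............:-====-: .........-=====-.....:
[... 839 characters left out ...]
==============--:...... ..     :=+++++==
.:::..:.::..:.:.....:-========-========--:.       ...   :+%%%%%%%
::.:.:::.........   .-=================--:.      ....   .=#%%%%%%
...... ..   .. ..... :-====-============-:.       .     .=#%%%%%%
  ............ ..    .-=======-=========-:.      ...::::=#%%%%%%%
........              .-================--:.:--=+++*#%%%%%%%%%%%%
. .                   .-=======-=-----==++**#%%%%%%%%%%%%%%%#####
                    .  ....:::-=++*##%%%%%%%%%%%%%%%##########**+
                .. .::-=++**##%%%%%%%%%%%%%%%%#########**++======
        .....:-=++**#%%%%%%%%%%%%%%%%%##########**++=============
 ...::-=++*###%%%%%%%%%%%%%%%###########**++================++++=
```

The scene image shows the bottle hanging upright, with the cap between the fingers and the body below. I'll lower it until it touches.

Call:
{"api": "play_rows", "payload": {"increments": [[1, 0, 0, -20, 0], [1, 0, 0, -45, 0], [1, 0, 0, -65, 0], [1, 0, 0, -80, 0], [1, 0, 0, -88, 0], [1, 0, 0, -92, 0], [1, 0, 0, -92, 0]]}}

```text
time: 20.48
eef_pos: [0.5306, 0.3623, 0.1028]
ee_rot: [-3.142, 0.001, -2.301]
ft_force: [-0.8, -0.4, -2.4]
gripper_width: 0.0239
finger_force: 30.0
```

Run:
```python
from h import *
cap('scene','s12');print(arm.get_obs()['ft_force'])
g=cv2.imread('pics/s12.png').min(2)[104:190:2,115:180]
print('\n'.join(''.join(' .:-=+*#%@'[min(9,int(x)//26)] for x in r) for r in g))
c=json.load(open('pics/s12.json'));M=R.from_euler('xyz',c['attitude']).as_matrix()
def pj(p):
    q=np.array(c['K'])@(M.T@(np.array(p)-c['xyz']));return (q[:2]/q[2]).round(1)
for z in(0,.02,.04,.1):print(z,pj([.53,.362,z]))
```

```text
[-0.12087979  0.59176997 -1.70599191]
.. ...............------------::::::::::........ ..  .. ..  . .:-
. ... ..   .   .            .    .  ...... ..........   ..::...::
.  ....::.. ......  ........ ........................::::-=====+*
:::::::::...............:....... . .   .    .....:-=++****+====++
...:................   .........      .. ....:::::=+++==--===*###
.::..:.:..... .. ....:-:......::.     .   ..:::::::::::..:-==+++=
..:-----:..          :::.....:::..  . ..  .  .......:===++=-=*#%%
...........          .:..............................-*%%%*=-=#%%
..:..:..... . ....:::--:.........:--====-:............-*%%%%%%%%%
::..:..........:-======-:........:-======:.............:+#%%%%%%%
::..::.:........:-=====-:.........:-=====-..........    -#%%%%%%%
::::::...::.....:-=====-:.........:-=====-.. .......    -*######%
::.::::.:.....:.::======:........ :-=====:.........     :=+++++==
.:...:....:.:.:..:-=====-. . ......:=====:.       ...   :+%%%%%%%
:::::::........  .:-====-.......   :-====-.      .....  .=#%%%%%%
....... .  .......:-=====:         .=====-.         .   .=#%%%%%%
 .   .
[... 1147 characters left out ...]
**=-----=----==++++*%%%%%%%%%%%%@@
@@@@%%%%%%%%%%%%%%%%%%%%%%%#%#%#+==--=-=-============+#%%%%%%%%@@
%%%%%%%%%%%%%%%%%%%%%%%%%######*==-----==--=-========+#%%%#*+++**
%%%%%%%%%%%%%%%%%%%%%%%######*##+=----=----===========+++======++
%%%%%%%%%%%%%%%%%%%%%#*+====--===-=-----=-=====================+*
%%%%%%%%%%%%%%%%%%%%%#+------==--=**++==============++++++++++++*
%%%%%%%%%%%%%%%%%%%%%#+------=--=*#%%#*+++++++++++++++***+***+***
%%%%%%###########%%###+---------=+##%%*++++++++++++=+++*+***++***
%%@%%%%##############*+---=-----=====+++++++++++++**##******++++*
@@@@%%###############+-==-=====+#####%##%%%%%%%%%%%%@@@@@@%%*++++
0 [152.8 178.8]
0.02 [151.9 172.8]
0.04 [151.  166.6]
0.1 [148.  147.3]
```

Call:
{"api": "play_rows", "payload": {"increments": [[1, 0, 0, -5, 0], [1, 0, 0, -9, 0], [1, 0, 0, -9, 0]]}}

```text
time: 20.9
eef_pos: [0.5301, 0.3618, 0.0931]
ee_rot: [3.141, -0.001, -2.301]
ft_force: [0.3, -0.1, -2.3]
gripper_width: 0.0236
finger_force: 30.0
```

Call:
{"api": "play_rows", "payload": {"increments": [[1, 0, 0, -2, 0], [1, 0, 0, -4, 0], [1, 0, 0, -4, 0]]}}

```text
time: 21.28
eef_pos: [0.5303, 0.362, 0.0893]
ee_rot: [3.141, -0.0, -2.301]
ft_force: [-0.0, -0.2, -1.5]
gripper_width: 0.0241
finger_force: 30.0
```

Call:
{"api": "play_rows", "payload": {"increments": [[1, 0, 0, -2, 0], [1, 0, 0, -3, 0], [1, 0, 0, -3, 0]]}}

```text
time: 21.65
eef_pos: [0.5308, 0.3626, 0.0876]
ee_rot: [-3.141, 0.001, -2.301]
ft_force: [-1.1, -0.9, 4.0]
gripper_width: 0.0235
finger_force: 30.0
```

It has touched the table (4 N). I'll release it and back away upward.

Call:
{"api": "play_rows", "payload": {"increments": [[0.4, 0, 0, 0, 0], [0.2, 0, 0, 0, 0], [-0.3, 0, 0, 0, 0], [-0.3, 0, 0, 0, 0], [-0.3, 0, 0, 0, 0], [-0.3, 0, 0, 25, 0], [-0.3, 0, 0, 60, 0], [-0.3, 0, 0, 110, 0], [-0.3, 0, 0, 140, 0], [-0.3, 0, 0, 140, 0]]}}

```text
time: 22.9
eef_pos: [0.5318, 0.3635, 0.2299]
ee_rot: [-3.14, 0.006, -2.301]
ft_force: [-0.5, 0.8, -0.3]
gripper_width: 0.0593
finger_force: 0.0
```

Run:
```python
from h import *
a=cap('wrist','w13')['color'];c=cap('scene','s13')['color'];t=cap('top','t13')['color']
g=cv2.imread('pics/s13.png').min(2)[120:200:2,115:190]
print('\n'.join(''.join(' .:-=+*#%@'[min(9,int(x)//26)] for x in r) for r in g))
o=arm.get_obs();print(o['eef_pos'],o['joints'].round(2))
```

```text
.:....................................................-*%%%%%%%%%%%%%%%%%%%
:.::.::................................................:+#%%%%%%%%%%%%%%%%%
::.:..:.......................................... ..    =#%%%%%%%%%%%%%%%%%
.::::.............:........................ ... . ...   -*######%%%%%%%%%%%
.:::..:..:....:...:.............. .  ..............     :=+++++==========++
..:::::.......:............  ............ .       ....  :+%%%%%%%%%%%%%%%%%
:.:.::...:... .. .  .............                ....   .=#%%%%%%%%%%%%%%%%
........ .  . .........  .    ..:-:::.            .     .=#%%%%%%%%%%%%%%%%
. .. ............           .-=++++==:.          ...::::=#%%%%%%%%%%%%%%%%%
.........                   ::-----:::. ....::-==+*##%%%%%%%%%%%%%%%#######
                            .::-:::::::-+**##%%%%%%%%%%%%%%%##########**++=
                      .  ...::-:::::::-#%%%%%%%%%%%%%#########**++=========
             . . ....:-=++**#*=:::::::=*#%%############**++===============+
     .  .....:-=++**##%%%%%%%%#*++==+++==*#*####**++===============++++====
....::-=++*##%%%%%%%%%%%%%#%%%%%%%%%
[... 1318 characters left out ...]
*******+**+**
%%%%%%%%%%%%%%%%%%%%%%%%%%%%%%%%#*****+++++*****+*+++*%%%#*++*++++******+**
%%%%%%%%%%%%%%%%%%%%%%#########*+++++++++++++*+++++++**++*####*+*++++*+++*+
%%%%%%%%%%%#######%#######%####*++++++++++*****#####%%@@@@@@@@@@@@%##**++**
%####%%######################%%#**#****#%%@@@@@@@@@@@@@@@@@@@@@@@@@@@#+*++*
##############################%%%@%%%%%%%%@@@@@@@@@@@@@@@@@@@@@@@@@@@@%***+
######%%##%###############%###%%%%%%%%%%%%@@@@@@@@@@@@@@@@@@%%%%%@@@@@@#+**
%#%##########################%%%%%%%%%%%%%@@@@@@@@@@@@@@@%##########%%%%=:-
#########%##################%%@%%%%%%%%@@@@@@@@@@@@@@@%#%%%%#####*#####*+==
[0.52987748 0.36142344 0.22534239] [-0.22  0.5  -0.59  1.55  0.29  1.18  1.55]
```

The bottle now stands upright and free. On to the cover: I'll pass high over the helping hands and hover near the tab.

Call:
{"api": "play_rows", "payload": {"increments": [[-0.3, 0, 0, 50, 0], [-0.3, 0, -30, 90, -0.05], [-0.3, 0, -80, 110, -0.14], [-0.3, 0, -130, 110, -0.23], [-0.3, 0, -185, 110, -0.33], [-0.3, 0, -240, 110, -0.44], [-0.3, 0, -295, 110, -0.55], [-0.3, 0, -350, 100, -0.65], [-0.3, 0, -400, 70, -0.75], [-0.3, 0, -440, 40, -0.84], [-0.3, 0, -457, 20, -0.84], [-0.3, 0, -457, 20, -0.84], [-0.3, 0, -457, 20, -0.84]]}}

```text
time: 24.68
eef_pos: [0.5306, -0.0935, 0.2466]
ee_rot: [3.141, -0.0, -3.14]
ft_force: [0.2, 0.5, -0.2]
gripper_width: 0.0596
finger_force: 0.0
```

Run:
```python
from h import *
cap('wrist','w14')
o=arm.get_obs();print(o['eef_pos'],o['ee_rot'],o['joints'].round(2))
i=cv2.imread('pics/w14.png');g=i.min(2)[0:270:6,100:420:4]
print('\n'.join(''.join(' .:-=+*#%@'[min(9,int(x)//26)] for x in r) for r in g))
t=cv2.imread('pics/top0.png').max(2).astype(int);print(t[188:214,296:314])
s=cv2.imread('pics/scene0.png').max(2)[200:226:1,270:300];print('\n'.join(''.join(' .:-=+*#%@'[min(9,int(x)//26)] for x in r) for r in s))
```

```text
[ 0.53098493 -0.09329805  0.24713016] [ 3.14097636e+00  7.89568782e-04 -3.13920709e+00] [ 0.37  0.24 -0.29  1.79  0.08  1.12  1.63]
******************%%%%%%%%%%%%%%%%%%%%%%%%%%##==**+++++++++++++=++++++++++++++**
#*****************#%%%%%%%%%%%%%%%%%%%%%%%%%##++*******##***++++*******++*******
#******************%%%%%%%%%%%%%%%%%%%%%%%%%%%%%%%%******##*++++*******+=+******
%****************#*%%%%%%%%%%%%%%%%%%%%%%%%%%%%%%%*****+*++*+*++*###*+++++******
%******************%%%%%%%%%%%%%%%%%%%%%%%%%%###%#***#*+******++####**++++++****
%#*****************%%%%%%%%%%%%%%%%%%%%%%%%%%###%%***%++******++####**+++++*****
%%***********#*****%%%%%%%%%%%%%%%%%%%%%%%%%%#%#%%*#%%+****+*+++###***+++++***+*
%%************#***#%%%%%%%%%%%%%%%%%%%%%%%%%%#%#*#***#++*+*+**+++++*++*++**+*++#
%%***************#*#%%%%%%%%%%%%%%%%%%%%%%%%%##%+#+***+**+*###%%%%%%%###+++-----
%%******************%%%%%%%%%%%%%%%%%%%%%%%%%##%%#%###+++--=---=+++++***********
%%#***************#*%%%%%%%%%%%%%%%%%%%%%%%%%#%%*#************++**+++***+*******
%%%***************##%%%%%%%%%%%%%%%%%%%%%%%%%#%%%#****+*******++*******+++***
[... 4733 characters left out ...]
@@@@@@@@@@@@@@@@%%
=========+*#%%@@@@@@@@@@@@@@@@
=====+==+==+*#%%@%%%%@@@@@@@@@
========+++++++*#*==*%%@@@@@@@
==========++++===:..-=+%@@@@@@
==========++++-:.. ...:+%@@@@@
=============-:.   .. .=#@@@@@
===========-:.  ....  .-+#%%@@
==========-:..... ..  .-=++*%%
=========-:.   ....  .:-====+*
=======--:... ..    .:-=++====
=======-.... .. . .:--========
=======:. .....  .:-==========
=======:.  .    .-============
=======-..    .:-=============
========--:...:-==============
==========--:-================
==============================
==============================
==============================
==============================
==============================
==============================
```

Run:
```python
from h import *
i=cv2.imread('pics/w14.png').max(2).astype(int)
print(i[136:150,246:268]);print(i[160,236:276]);print(i[170:190,258],i[160:200,300],i[160:200,220])
# top: tab cols 301.6-306.8, rows: end ~207.8 ;
```

```text
[[234 234 234 234 234 235 235 235 234 234 234 235 234 234 235 234 233 235
  234 234 234 234]
 [234 235 234 234 234 234 234 234 235 235 235 234 235 235 234 234 235 235
  234 235 234 234]
 [234 234 234 235 235 234 234 233 234 234 234 234 234 234 235 234 235 234
  234 235 235 234]
 [235 233 233 232 231 231 231 231 231 230 232 231 231 232 231 232 234 234
  234 234 234 234]
 [232 231 228 221 213 208 206 209 208 208 209 209 209 211 214 220 227 232
  233 234 234 234]
 [219 216 202 179 157 147 142 143 144 146 145 146 146 153 161 175 199 221
  231 234 234 234]
 [190 184 162 127  99  85  85  85  85  84  83  86  89  92 101 117 155 202
  228 234 234 234]
 [169 163 137 101  77  72  72  73  73  73  72  72  74  75  78  89 132 189
  226 233 234 234]
 [166 157 133  95  74  73  73  74  74  72  76  74  77  76  76  84 123 183
  224 233 235 234]
 [160 151 128  93  74  73  74  75  75  73  73  75  75  77  76  83 118 181
  224 233 234 234]
 [153 142 120  88  72  73  73  74  73  73  75  74  73  75  75  82 119 181
  224 232 233 234]
 [146 136 116  86  74  68  73  71  73  74  74  73  74  72  74  86 122 185
  225 233 234 234]
 [141 131 104  82  70  69  71  74  73  75  75  74  74  73  74  86 127 187
  225 233 235 234]
 [140 130 104  80  71  69  71  72  73  75  74  73  73  74  75  88 132 189
  226 233 233 234]]
[209 189 163 148 143 143 145 144 145 143 137 118  91  70  65  65  65  64
  66  65  64  66  66  67  71 100 155 198 213 216 218 218 225 230 232 234
 234 234 233 234]
[ 58  57  57  58  57  55  56  56  55  59  71 103 136 146 148 147 144 144
 146 146] [234 235 234 234 234 231 212 161 118 104 106 105 105 105 106 104 103 110
 132 168 209 228 232 232 232 233 233 232 232 234 233 233 233 232 232 232
 231 232 232 232] [233 232 216 170 128 108 102  98  95  92  91  88  90  89  92  99 113 131
 143 147 148 148 148 146 145 143 143 144 145 148 149 147 147 145 147 148
 148 147 150 164]
```

Run:
```python
from h import *
w=('w14',255.2,141.2);t=('top0',304.0,207.9)
print('tab end tri',tri(w,t),'z.07:',atz(*w,.07),atz(*t,.07))
for z in (.075,.08):print(z,atz('w14',247.3,160,z),atz('w14',262,160,z))
print('edge',atz('w14',300,179.5,.078),atz('w14',220,176.5,.078),'wall bottom',atz('w14',300,166.8,0))
s=('scene0',281,218);print(tri(w,s),tri(t,s))
print(arm.get_obs()['eef_pos'])
```

```text
tab end tri (array([ 0.49963514, -0.09446426,  0.07486808]), [1.1, 1.1]) z.07: [ 0.49921977 -0.09397386  0.07      ] [ 0.50098535 -0.09544538  0.07      ]
0.075 [ 0.51931786 -0.10267304  0.075     ] [ 0.519287   -0.08641774  0.075     ]
0.08 [ 0.51841467 -0.1025581   0.08      ] [ 0.51838425 -0.08653535  0.08      ]
edge [ 0.54065944 -0.04392857  0.078     ] [ 0.53738932 -0.13304458  0.078     ] wall bottom [ 0.54202345 -0.03322809  0.        ]
(array([ 0.49935033, -0.09448765,  0.07172096]), [0.6, 0.6]) (array([ 0.50063235, -0.09495235,  0.07125543]), [0.4, 0.4])
[ 0.53098493 -0.09329805  0.24713016]
```

Call:
{"api": "play_rows", "payload": {"increments": [[-0.3, -21, -1, -20, -0.037], [-0.3, -21, -1, -70, -0.037], [-0.3, -21, -1, -120, -0.037], [-0.3, -21, -1, -160, -0.037], [-0.3, -21, -1, -185, -0.037], [-0.3, -21, -1, -195, -0.037], [-0.3, -21, -1, -195, -0.037], [1, -21, -1, -195, -0.037], [1, -21, -1, -195, -0.037], [1, -21, -1, -195, -0.037], [1, -21, -1, -195, -0.037], [1, -21, -1, -195, -0.037], [1, -21, -1, -195, -0.037]]}}

```text
time: 26.35
eef_pos: [0.5096, -0.0933, 0.0517]
ee_rot: [3.139, 0.0, 3.107]
ft_force: [-0.0, 4.2, 2.0]
gripper_width: 0.0155
finger_force: 30.0
```

Call:
{"api": "play_rows", "payload": {"increments": [[1, 1, 0, 17, 0], [1, 4, 0, 34, 0], [1, 8, 0, 51, 0], [1, 14, -0.5, 68, 0], [1, 14, -0.5, 68, 0]]}}

```text
time: 26.98
eef_pos: [0.5237, -0.0938, 0.1202]
ee_rot: [3.139, 0.0, 3.107]
ft_force: [0.9, 4.8, -2.6]
gripper_width: 0.0154
finger_force: 30.0
```

Call:
{"api": "play_rows", "payload": {"increments": [[1, 7, -0.3, 16, 0], [1, 15, -0.5, 31, 0], [1, 25, -1, 45, 0], [1, 36, -1.5, 59, 0], [1, 48, -2, 71.5, 0], [1, 61, -2.5, 83, 0], [1, 75, -3, 93, 0], [1, 90, -3.5, 102, 0], [1, 90, -3.5, 102, 0], [1, 90, -3.5, 102, 0]]}}

```text
time: 28.22
eef_pos: [0.6123, -0.0971, 0.2214]
ee_rot: [3.139, -0.003, 3.107]
ft_force: [-4.4, 6.2, 3.8]
gripper_width: 0.0156
finger_force: 30.0
```

Run:
```python
from h import *
o=arm.get_obs();print(o['eef_pos'],o['gripper_width'],o['ft_force'],o['wrist_torque'])
a=cap('scene','s20')['color'];b=cap('top','t20')['color'];w=cap('wrist','w20')['color']
o=np.zeros((600,800,3),np.uint8)
o[:338,:450]=cv2.resize(a[90:240,120:320,::-1],(450,338),interpolation=cv2.INTER_CUBIC)
o[:300,455:755]=cv2.resize(b[100:250,230:380,::-1],(300,300),interpolation=cv2.INTER_CUBIC)
o[342:600,:344]=cv2.resize(w[:,:,::-1],(344,258))
o[305:555,455:755]=cv2.resize(a[120:200,110:206,::-1],(300,250),interpolation=cv2.INTER_CUBIC)
cv2.imwrite('pics/fin.png',o)
```

```text
[ 0.61232561 -0.09708442  0.2213844 ] 0.015580451599253274 [-4.41819131  6.23882649  3.78631394] [ 1.33766092  0.8727643  -0.05691712]
```

View pics/fin.png

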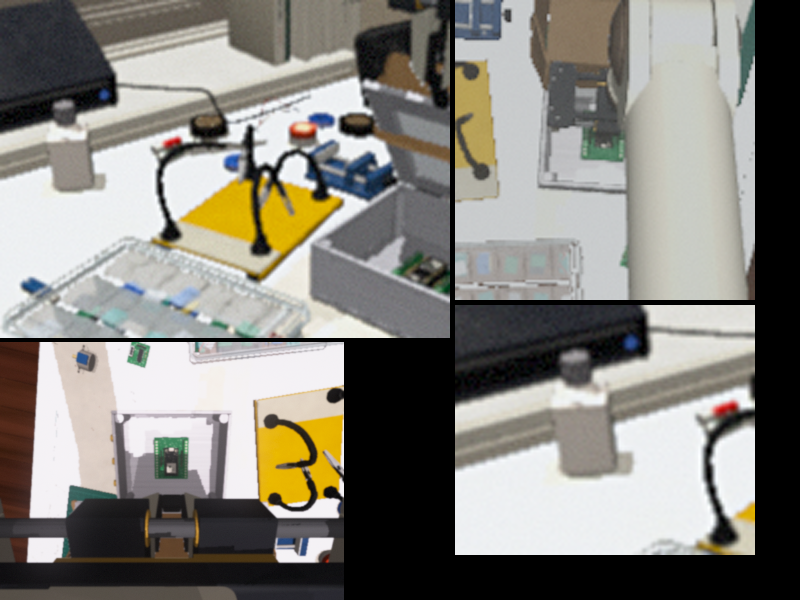

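The last picture shows the bottle standing at (72,145), with the cap up, and the cover held open with the board visible below. From the tool position the cover is at about 59.6°, and the grip is firm at 30 N.

```bash
python3 -c "
from station import arm
print(arm.close_job())"
```

```text
the job is handed in; nothing more can be done
None
```

The bottle stands upright and released on the table, the arm is holding the cover at about 60 degrees (59.6 worked out from the arm's position), the other things were not disturbed as far as I saw, and the job is handed in (verdict not shown) after about 28 s of robot time; while I was righting it the bottle slipped from the grip and dropped a few centimetres onto the table, and it ended up a few centimetres from where it had lain.

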